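Latch the cable tester and hold its test dial at the third notch

TASK

On the grey speaker-cable tester, first swing the latch with the yellow knob fully closed, until its arm rests home in the orange catch. Then press the red bar of the spring-return test dial down past the first two notches to the third (the green mark), not on into the red, and hold it there against its spring: finish while still holding it, do not let go. Leave the plugs, screwdriver and spray can where they are.

Things in the scene. Friction and masses are not known exactly. Their poses are not given: they have to be found in the camera images.
- tester: Grey cable tester fixed to the bench, 200 x 200 x 100 mm high. Origin: centre of its underside, on the bench; x away from the robot at yaw 0, y towards the end with the dial, z up. On top: clear cover up to z 120 (x -88 to -2, y -63 to 87) and orange catch, a C open to -x (x 37 to 67, y 21 to 43, up to z 140). Numbers in mm in this frame, here and below.
- latch (a joint): Latch angle, rad: 0 = closed, against its stop in the catch; up to 1.6 = open. Flat aluminium arm, 16 mm wide, top at z 131, swings level about a vertical pivot at tester (45, -80); at angle q it points along tester (-sin q, cos q) and reaches 111 mm from the pivot. Stays where it is left; about 0.5 N sideways at the knob moves it.
- latch_knob (a point): Centre of the upright yellow knob on the latch arm: cylinder of 18 mm diameter and 38 mm height (tester z = 131 to 169 mm, centre at 150 mm), 80 mm from the latch pivot. It closes towards the tester's +x, where it stands at tester (45, 0) mm.
- dial (a joint): Dial angle, rad: 0 = at rest, bar up; grows as the bar is pressed down. Notches are felt at 0.35, 0.70 and 1.05 (20 degrees apart; marks white, white, green); red zone from 1.25, end stop at 1.40. A spring drives it back to 0 when released: the notches do not hold it. Pressing takes about 2 to 9 N at the bar.
- dial_bar (a point): Centre of the dial's red round bar (14 mm diameter, 60 mm long along tester y, from y 130 to 190; its side arm at y 122 to 130), outside the tester's +y end, pressed from above. At dial angle q it is at tester x = 60 - 85 cos(0.525 - q), y = 160, z = 80 + 85 sin(0.525 - q): z 123 at rest, 95, 65 at the first two notches, 37 at the third.
- plug_red: Loose red plug lying on the bench, 85 mm long, 17 mm diameter; origin on the bench under its collar. Leave alone.
- plug_black: Loose black plug lying on the bench, 85 mm long, 17 mm diameter; origin on the bench under its collar. Leave alone.
- cleaner: White and blue spray can standing on the bench, 52 mm diameter, 150 mm high; origin at the centre of its underside. Leave alone.
- driver: Small green screwdriver lying on the bench, 150 mm long along its x; origin on the bench. Leave alone.

How it is judged (in metres and radians):
On the way, in this order (a step that is already met when the one before it is completed fails the run):
1. the latch is swung closed into its catch (value of joint latch below 0.06 rad), for 0.2 s.
2. the dial is pressed to the third notch by the robot (value of joint dial between 0.92 and 1.18 rad and contact force between any of the fingers, the arm and dial above 1 N), for 0.2 s.
At the end, for the whole second after the job is handed in: The latch is within 0.06 rad of closed, and the robot itself holds the dial still (under 0.15 rad/s) at the third notch, 0.92 to 1.18 rad, pressing on it with more than 1 N (all of step 2 and value of joint latch below 0.06 rad and velocity of joint dial between -0.15 and 0.15 rad/s); the arm keeps its last pose, push and grip.
It fails at once if the dial is worked (past 0.25 rad) while the latch is not closed (value of joint dial above 0.25 rad and value of joint latch above 0.1 rad).
It fails at once if the dial is pressed into the red (past 1.25 rad) (value of joint dial above 1.25 rad).
It fails at once if a plug, the screwdriver or the spray can is moved by more than 30 mm or the can is tipped over (distance of any of plug_red, plug_black, cleaner, driver from where it was at the start of the episode above 0.03 m or angle between cleaner's own z axis and vertical above 0.5 rad).
It also fails if it takes over 42 s, if anything falls off the work surface, if the arm or the gripper's body presses on something with over 40 N, if the wrist force passes 120 N, or if a joint passes its speed limit or range.

ROBOT

A 6-joint arm with a two-finger parallel gripper is mounted at the origin on the work surface. World frame = base frame: x ahead of the robot, y to its left, z up, the work surface at z = 0. Lengths are in m, angles in degrees, forces in N, time in s.
With the tool pointing down it reaches from about 0.25 to 0.725 m from the base axis. Payload 9.7 kg.
Tool frame: the origin (TCP) lies at the very end of the fingers, on their centre line; the grasp point (between the pads) lies 19 mm behind it; z points along the fingers, y is the direction in which the jaws open and shut (so a half turn about z gives the same grasp; the last joint's range is limited). The gripper opens to 85 mm and grips with 20 to 120 N. Pads are 22 mm wide; open, the fingers measure 114 mm over their backs; the gripper's body (76 mm by 85 mm) begins 54 mm behind the grasp point. The pads swing forward as they close: fully open they stand 13 mm farther back than shut.
Start: joints at [67.093, 4.979, 10.078, 95.1, 0, 90], TCP at [0.214, 0.507, 0.231] pointing down, gripper open.
Joint ranges: [-179.16, 179.16], [-48.56, 103.87], [-65.8, 70.77], [-126.05, 130.52], [-82.76, 87.17], [-180, 180]. Speed limits (degrees/s): [127.2, 127.2, 147.25, 180, 180, 180].

INTERFACE

Orientations are given as [roll, pitch, yaw] about the fixed x, y, z axes, in that order (R = Rz(yaw) Ry(pitch) Rx(roll)).
In Python, from workcell import bot, camera, ticket gives the robot as it stands.
- The arm moves only by the shell command python3 -m jog 'ROWS' [FORCE]. ROWS is a JSON object of lists of equal length, an entry for each row: "turn": the turn, a rotation vector about the world's x, y, z each as a share of 8 degrees, from -1 to 1, a list of three; "delta_pos": the shift along the world's x, y, z each as a share of 50 mm, from -1 to 1, a list of three; "hand": the opening, from -1 (shut) to 1 (fully open). A call has exactly 10 rows; each row shifts and turns the commanded pose from where the row before left it; what a row does not reach is not made up. A row lasts 1/10 s, in which the tool goes at most 50 mm and 8.59 degrees, less where a joint would pass 70% of its speed; a pose out of reach is approached as far as the arm can. A call with a number of a shift or a turn outside -1 to 1 is refused whole. A call with a gripper value outside its range is refused whole. The fingers move at their own pace and stop on an object; FORCE is the grip in N (left out, the last holds). Time passes only in rows, so rows that do not move let the fingers close, or fill a call up. It gives the time, the measured TCP pose, the force and the opening at its end, in the units of the state.
- bot.get_obs(): the state, without advancing time (a new reading comes with each control period).
- camera(name): name is "scene" or "top"; returns a dict with "frame" (480x640x3 uint8, red, green, blue), "range_z" (480x640 float32, m along the optical axis (not along the pixel's ray), 0 where there is no reading), "fx", "fy", "cx", "cy" (pixels), "extrinsics" (4x4, takes a point from world to camera coordinates). Camera axes: x right, y up, looking along -z (the intrinsics and any distortion apply to the point x, -y, -z); pixel columns grow to the right and rows downward; lengths in m; the calibration is good to about 2 mm. A picture is of the moment at which its call begins.
- ticket.job_done(): hands the job in, once; it reports no verdict.
The state is a dict: "time": time; "q": joint angles; "qd": joint speeds; "joint_efforts": joint torques, N m; "ee_pos": TCP position; "tcp_rot": TCP orientation; "wrist_force": force on the tool from outside, world axes, zero at the start; "torque": the same for the moment, N m; "opening": finger opening in m.
Only numpy, scipy, OpenCV 4.12 (cv2) and the standard library are available. Lean on these libraries where they do the work, as an engineer would, in place of code of your own. Each camera call takes 0.05 s, during which the arm holds its last target.

## Working session

There is one attempt and no reset: what is moved stays moved. The work goes in short steps, Python scripts to look and compute and a shell command to move; the robot and the scene stay as the last step left them, time stands still between calls to the robot, and variables do not carry over. Pictures are saved under pics/ and viewed, and the job is handed in when it is done.

```bash
ls; mkdir -p pics; python3 - <<'E'
from workcell import bot,camera
import cv2,numpy as np
o=bot.get_obs();print({k:np.round(v,3).tolist() for k,v in o.items()})
for n in("scene","top"):
    c=camera(n);cv2.imwrite(f"pics/{n}0.png",c["frame"][:,:,::-1]);np.savez(f"{n}0.npz",**c);print(n,c["fx"],c["fy"],c["cx"],c["cy"],np.round(c["extrinsics"],4).tolist(),c.keys())
E
```

```text
pics
{'time': 0.0, 'q': [67.094, 5.012, 10.033, 95.098, 0.0, 90.0], 'qd': [-0.018, -0.076, -0.02, 0.017, 0.021, 0.001], 'joint_efforts': [-0.0, -52.039, 46.481, 0.016, 0.0, 0.0], 'ee_pos': [0.214, 0.506, 0.231], 'tcp_rot': [-179.924, -0.0, 157.094], 'wrist_force': [0.821, -0.702, 0.305], 'torque': [0.017, 0.012, -0.018], 'opening': 0.085}
scene 463.1392358559899 463.1392358559899 317.3295476427676 240.35694847452226 [[-0.499, 0.8666, 0.0042, 0.2958], [-0.6616, -0.3841, 0.644, 0.3038], [0.5597, 0.3186, 0.765, -1.2754], [0.0, 0.0, 0.0, 1.0]] dict_keys(['frame', 'range_z', 'fx', 'fy', 'cx', 'cy', 'extrinsics'])
top 477.74903953510415 477.74903953510415 321.59727158801735 231.7295651264813 [[-0.0185, -0.9997, 0.0166, -0.0127], [0.9847, -0.0154, 0.1735, -0.5535], [-0.1732, 0.0196, 0.9847, -0.8779], [0.0, 0.0, 0.0, 1.0]] dict_keys(['frame', 'range_z', 'fx', 'fy', 'cx', 'cy', 'extrinsics'])
```

View pics/scene0.png

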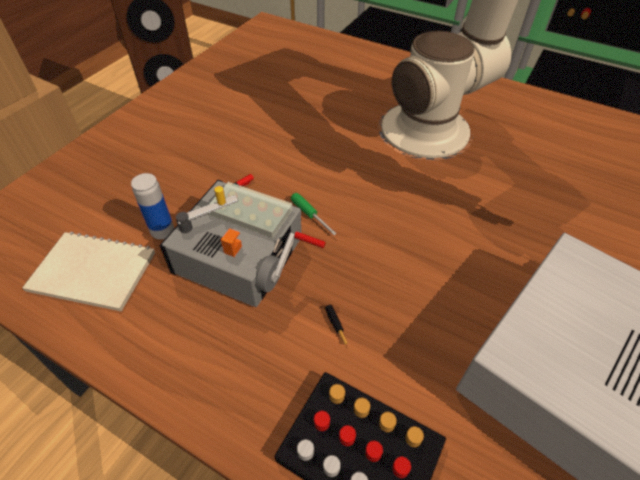

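View pics/top0.png

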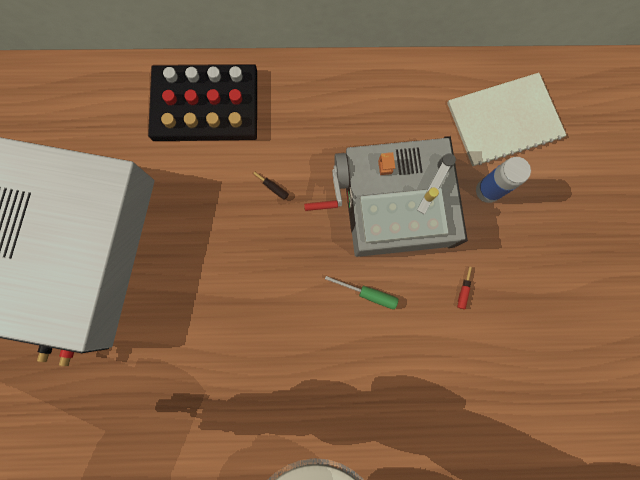

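The scene shows the tester, with the orange catch at top pixel (387,163), the yellow knob at (432,195), the red bar at (321,206) and the latch pivot at (447,160). There's also a large grey box on the left, and its height matters for the path.

```bash
cat >h.py <<'E'
import numpy as np,cv2
def load(n,k=0): return dict(np.load(f"{n}{k}.npz"))
def pts(c):
    v,u=np.mgrid[0:480,0:640];d=c["range_z"]
    P=np.stack([(u-c["cx"])/c["fx"]*d,-(v-c["cy"])/c["fy"]*d,-d],-1)
    E=c["extrinsics"];W=(P-E[:3,3])@E[:3,:3];W[d==0]=np.nan;return W
def mask(c,lo,hi):
    h=cv2.cvtColor(c["frame"],cv2.COLOR_RGB2HSV);return cv2.inRange(h,lo,hi)
def proj(c,p):
    q=c["extrinsics"][:3,:3]@p+c["extrinsics"][:3,3]
    return c["cx"]+c["fx"]*q[0]/-q[2],c["cy"]+c["fy"]*q[1]/q[2]
E
python3 - <<'E'
from h import *
for n in("top","scene"):
    c=load(n);W=pts(c)
    for nm,lo,hi in(("orange",(5,200,150),(14,255,255)),("yellow",(18,150,100),(32,255,255)),("red",(0,180,80),(4,255,255)),("green",(50,120,50),(75,255,255)),("blue",(105,120,50),(130,255,255))):
        m=mask(c,lo,hi);k,l,s,ce=cv2.connectedComponentsWithStats(m)
        for i in range(1,k):
            if s[i,4]>25:
                w=W[l==i];print(n,nm,s[i].tolist(),np.round(np.nanmedian(w,0),3),np.round(np.nanmin(w,0),3),np.round(np.nanmax(w,0),3))
c=load("top");W=pts(c)
for u,v in((60,200),(100,250),(20,330),(200,105),(510,170),(447,158),(355,150),(460,235),(360,250),(340,170),(450,145)):print(u,v,np.round(W[v,u],3))
# top surface of tester z~.1
m=(abs(W[...,2]-.1)<.006)&(np.abs(np.indices((480,640))[1]-405)<80)
r=cv2.minAreaRect(W[m][:,:2].astype(np.float32)[:]);print(r,m.sum())
c=load("scene");W=pts(c);b=W[(W[...,1]>.2)&(W[...,0]>0)&(W[...,2]>.03)];print(np.nanmin(b,0),np.nanmax(b,0))
E
```

```text
top red [207, 89, 13, 15, 145] [0.836 0.194 0.049] [0.827 0.183 0.03 ] [0.853 0.206 0.054]
top red [229, 89, 13, 15, 149] [0.837 0.149 0.049] [0.826 0.138 0.029] [0.854 0.164 0.055]
top red [162, 90, 14, 15, 145] [0.836 0.284 0.049] [0.827 0.273 0.028] [0.86  0.303 0.053]
top red [184, 90, 14, 14, 144] [0.837 0.239 0.049] [0.827 0.228 0.028] [0.851 0.258 0.054]
top red [305, 201, 33, 10, 176] [ 0.586 -0.017  0.128] [ 0.58  -0.049  0.12 ] [0.595 0.008 0.133]
top red [458, 286, 12, 23, 168] [ 0.425 -0.3    0.015] [ 0.403 -0.314  0.005] [ 0.446 -0.289  0.02 ]
top red [63, 351, 11, 7, 56] [0.334 0.434 0.08 ] [0.329 0.428 0.072] [0.34  0.442 0.085]
top blue [481, 169, 18, 28, 258] [ 0.636 -0.345  0.072] [ 0.622 -0.355  0.031] [ 0.658 -0.342  0.108]
scene orange [221, 230, 20, 25, 237] [ 0.667 -0.136  0.14 ] [ 0.651 -0.151  0.106] [ 0.682 -0.128  0.144]
scene yellow [215, 186, 10, 19, 135] [ 0.604 -0.209  0.16 ] [ 0.591 -0.22   0.136] [ 0.609 -0.203  0.172]
scene red [236, 174, 17, 12, 104] [ 0.426 -0.297  0.016] [ 0.405 -0.312  0.002] [ 0.448 -0.289  0.021]
scene red [295, 232, 30, 16, 19
[... 462 characters left out ...]
 193, 25, 25, 263] [ 0.434 -0.129  0.024] [ 0.411 -0.168  0.011] [ 0.451 -0.095  0.03 ]
scene blue [140, 198, 31, 32, 602] [ 0.658 -0.348  0.072] [ 0.628 -0.377  0.035] [ 0.671 -0.341  0.108]
60 200 [0.603 0.441 0.131]
100 250 [0.513 0.366 0.13 ]
20 330 [0.379 0.491 0.131]
200 105 [0.827 0.224 0.029]
510 170 [ 0.642 -0.357  0.148]
447 158 [ 0.67  -0.25   0.134]
355 150 [ 0.7   -0.087  0.1  ]
460 235 [ 0.534 -0.276  0.099]
360 250 [ 0.51  -0.091  0.097]
340 170 [ 0.657 -0.057  0.113]
450 145 [ 0.707 -0.268  0.101]
((0.6159912347793579, -0.1635894477367401), (0.20414377748966217, 0.23308894038200378), 4.873680591583252) 6769
[0.34352726 0.20000455 0.03000033] [0.90342654 0.55560713 0.1376144 ]
```

```bash
python3 - <<'E'
from h import *
for n in("top","scene"):
    c=load(n);W=pts(c)
    I=np.indices((480,640))
    red=(mask(c,(0,180,60),(5,255,255))>0)&(abs(W[...,1])<.08)&(W[...,2]>.1)
    b=W[red][:,:2];mn,sv,vt=np.linalg.svd(b-b.mean(0))[0:0] or (0,0,np.linalg.svd(b-b.mean(0),full_matrices=False)[2])
    print(n,"bar",b.mean(0),"yaw",np.degrees(np.arctan2(-vt[0,0]*np.sign(vt[0,1]),abs(vt[0,1]))), "ext",np.ptp(b@vt[0]),"mid",b.mean(0)+vt[0]*((lambda s:(s.max()+s.min())/2)((b-b.mean(0))@vt[0])))
    org=(mask(c,(5,150,90),(16,255,255))>0)&(abs(W[...,2]-.14)<.004)&(abs(W[...,0]-.667)<.04)&(abs(W[...,1]+.14)<.04)
    print("catch",org.sum(),cv2.minAreaRect(W[org][:,:2].astype(np.float32)) if org.sum() else 0)
    yel=(mask(c,(18,120,90),(34,255,255))>0)&(abs(W[...,2]-.169)<.005)
    w=W[yel];print("knob top",len(w),w.mean(0) if len(w) else 0, cv2.minEnclosingCircle(w[:,:2].astype(np.float32)) if len(w) else 0)
    t=(abs(W[...,2]-.1)<.004)&(W[...,0]>.48)&(W[...,0]<.75)&(W[...,1]<-.06)&(W[...,1]>-.31)
    t=cv2.morphologyEx(t.astype(np.uint8),cv2.MORPH_OPEN,np.ones((3,3)))>0
    print("top",t.sum(),cv2.minAreaRect(W[t][:,:2].astype(np.float32)))
    arm=(abs(W[...,2]-.131)<.003)&(W[...,0]>.54)&(W[...,0]<.72)&(W[...,1]<-.17)&(W[...,1]>-.29)
    a=W[arm];print("arm",len(a),cv2.minAreaRect(a[:,:2].astype(np.float32)))
E
```

```text
top bar [ 0.58687786 -0.01790336] yaw 5.06906926331591 ext 0.05776587062397102 mid [ 0.58708093 -0.02019266]
catch 189 ((0.664871096611023, -0.14104706048965454), (0.029640106484293938, 0.021807940676808357), 3.5096256732940674)
knob top 76 [ 0.59813531 -0.21210727  0.16813475] ((0.59828120470047, -0.21277371048927307), 0.00842984952032566)
top 6392 ((0.616480827331543, -0.17167562246322632), (0.20350974798202515, 0.21665886044502258), 5.175246238708496)
arm 400 ((0.6269789338111877, -0.22677427530288696), (0.02202540449798107, 0.12279953062534332), 58.323394775390625)
scene bar [ 0.59138433 -0.01763136] yaw 4.84925335544032 ext 0.05910765890033859 mid [ 0.59146197 -0.01854654]
catch 181 ((0.6664601564407349, -0.14123013615608215), (0.03060348704457283, 0.02342449128627777), 6.007064342498779)
knob top 61 [ 0.6013158  -0.2117575   0.16894711] ((0.5996605753898621, -0.21211957931518555), 0.009501867927610874)
top 4447 ((0.6178237199783325, -0.1744159758090973), (0.20483572781085968, 0.21164345741271973), 4.634047985076904)
arm 355 ((0.6266220808029175, -0.22775708138942719), (0.02150597609579563, 0.122240349650383), 61.439979553222656)
```

Tester pose, with the bar and catch agreeing to 1 mm: origin (0.6166, -0.177), yaw 5°. The latch is at about 0.95 rad. The box is 131 mm high, so moving at z 0.23 clears it. I'm moving behind the knob with the fingers shut and the jaw axis along tester x.

```bash
python3 -m jog '{"delta_pos":[[0.38,-0.8,0],[0.38,-0.8,0],[0.38,-0.8,0],[0.38,-0.8,0],[0.38,-0.8,0],[0.38,-0.8,0],[0.38,-0.8,0],[0.38,-0.8,0],[0.38,-0.8,0],[0.38,-0.8,0]],"turn":[[0,0,-0.43],[0,0,-0.43],[0,0,-0.43],[0,0,-0.43],[0,0,-0.43],[0,0,-0.43],[0,0,-0.43],[0,0,-0.43],[0,0,-0.43],[0,0,-0.43]],"hand":[-1,-1,-1,-1,-1,-1,-1,-1,-1,-1]}' 40
```

```text
time: 1.1
ee_pos: [0.4043, 0.1048, 0.2312]
tcp_rot: [180.0, -0.0, 122.6]
wrist_force: [1.2, 0.5, 0.2]
opening: -0.0001
```

```bash
python3 -m jog '{"delta_pos":[[0.37,-0.8,0],[0.37,-0.8,0],[0.37,-0.8,0],[0.37,-0.8,0],[0.37,-0.8,0],[0.37,-0.8,0],[0.37,-0.8,0],[0.37,-0.8,0],[0,0,0],[0,0,-0.4]],"turn":[[0,0,-0.43],[0,0,-0.43],[0,0,-0.43],[0,0,-0.43],[0,0,-0.43],[0,0,-0.43],[0,0,-0.43],[0,0,-0.43],[0,0,0],[0,0,0]],"hand":[-1,-1,-1,-1,-1,-1,-1,-1,-1,-1]}'
python3 - <<'E'
from workcell import bot,camera
import cv2,numpy as np
print(bot.get_obs()["ee_pos"],bot.get_obs()["q"])
for n in("scene","top"):
    c=camera(n);np.savez(f"{n}1.npz",**c)
    f=c["frame"][:,:,::-1];f=f[100:340,100:420] if n=="scene" else f[100:340,250:570]
    cv2.imwrite(f"pics/{n}1.png",cv2.resize(f,None,fx=2,fy=2))
E
```

```text
time: 2.1
ee_pos: [0.5529, -0.2147, 0.2122]
tcp_rot: [179.9, 0.0, 95.1]
wrist_force: [0.7, -0.4, 0.5]
opening: 0.0002
[ 0.55285197 -0.21472079  0.21216909] [-2.12291278e+01  1.05315167e+01  1.41138115e+01  9.34794791e+01
  7.45151764e-03  6.36944892e+01]
```

View pics/scene1.png

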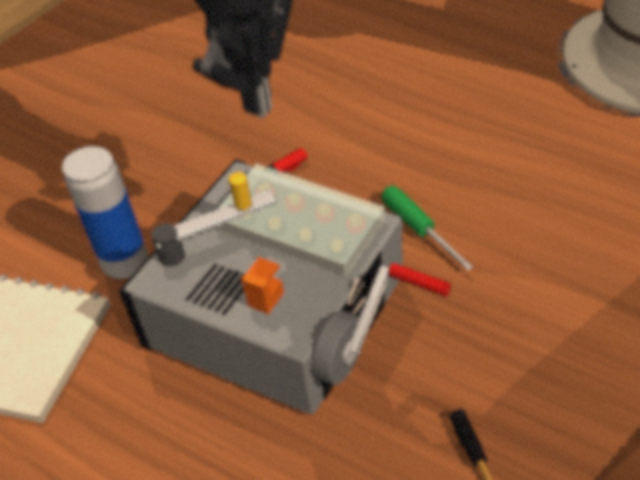

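View pics/top1.png

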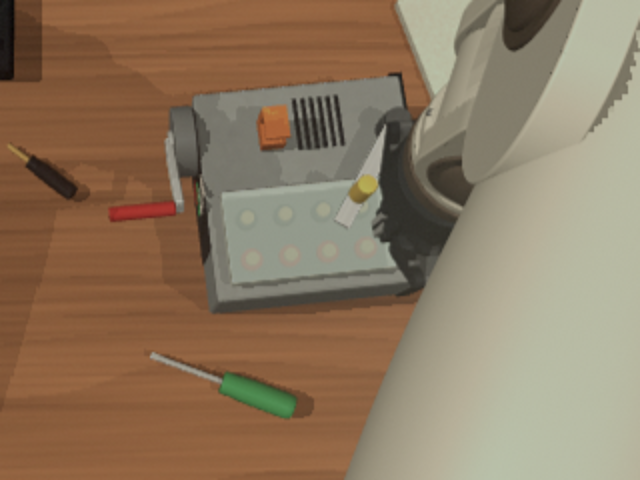

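The fingers project onto the picture where they should, at (231,156), behind the knob. I'm descending to z 0.145 and pushing along the arc.

```bash
python3 -m jog '{"delta_pos":[[0,0,-0.45],[0,0,-0.45],[0,0,-0.45],[0.22,0,0],[0.22,0,0],[0.16,0.21,0],[0.2,0.2,0],[0.23,0.16,0],[0,0,0],[0,0,0]],"turn":[[0,0,0],[0,0,0],[0,0,0],[0,0,0],[0,0,0],[0,0,0],[0,0,0],[0,0,0],[0,0,0],[0,0,0]],"hand":[-1,-1,-1,-1,-1,-1,-1,-1,-1,-1]}'
python3 - <<'E'
from workcell import bot,camera
import cv2,numpy as np
for n in("scene",):
    c=camera(n);np.savez(f"{n}2.npz",**c)
    f=c["frame"][:,:,::-1];f=f[100:340,100:420]
    cv2.imwrite(f"pics/{n}2.png",cv2.resize(f,None,fx=2,fy=2))
from h import *
W=pts(c)
yel=(mask(c,(18,120,90),(34,255,255))>0)&(abs(W[...,2]-.169)<.005)
w=W[yel];print(len(w),w.mean(0))
E
```

```text
time: 3.2
ee_pos: [0.6044, -0.1848, 0.1444]
tcp_rot: [179.9, 0.0, 95.2]
wrist_force: [-0.4, 0.0, -0.4]
opening: 0.0
69 [ 0.63083696 -0.18201457  0.16856727]
```

View pics/scene2.png

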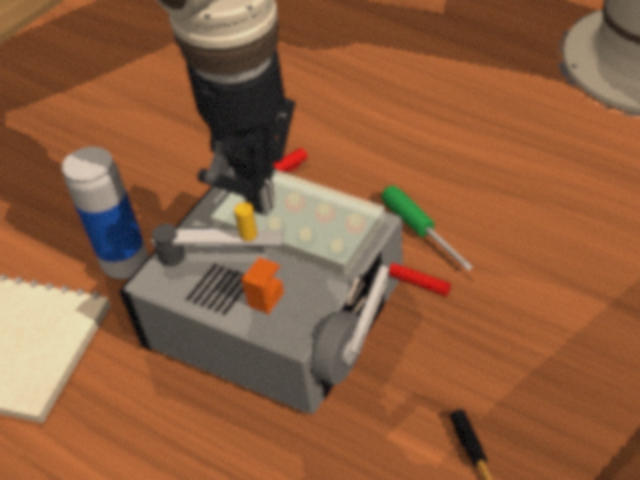

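The knob has moved with the finger and is now at (0.630, -0.182), on the arc. I'll continue towards home.

```bash
python3 -m jog '{"delta_pos":[[0.13,0.05,0],[0.13,0.05,0],[0.13,0.04,0],[0.13,0.03,0],[0.1,0.02,0],[0.04,0,0],[0.03,0,0],[0,0,0],[0,0,0],[0,0,0]],"turn":[[0,0,0],[0,0,0],[0,0,0],[0,0,0],[0,0,0],[0,0,0],[0,0,0],[0,0,0],[0,0,0],[0,0,0]],"hand":[-1,-1,-1,-1,-1,-1,-1,-1,-1,-1]}'
python3 - <<'E'
from workcell import bot,camera
import cv2,numpy as np
for n in("scene",):
    c=camera(n);np.savez(f"{n}3.npz",**c)
    f=c["frame"][:,:,::-1];f=f[100:340,100:420]
    cv2.imwrite(f"pics/{n}3.png",cv2.resize(f,None,fx=2,fy=2))
from h import *
W=pts(c)
yel=(mask(c,(18,120,90),(34,255,255))>0)&(abs(W[...,2]-.169)<.005)
w=W[yel];print(len(w),w.mean(0))
E
```

```text
time: 4.25
ee_pos: [0.638, -0.1755, 0.1439]
tcp_rot: [180.0, 0.0, 95.2]
wrist_force: [0.2, 0.4, 0.3]
opening: 0.0003
72 [ 0.66197497 -0.17282157  0.16871918]
```

View pics/scene3.png

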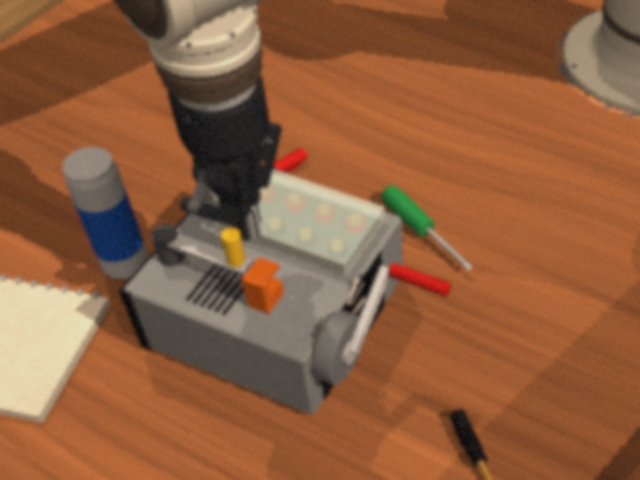

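Nearly home, with no contact force from the stop yet. I'll press on in 1 mm increments.

```bash
python3 -m jog '{"delta_pos":[[0.02,0,0],[0,0,0],[0.02,0,0],[0,0,0],[0.02,0,0],[0,0,0],[0,0,0],[0,0,0],[0,0,0],[0,0,0]],"turn":[[0,0,0],[0,0,0],[0,0,0],[0,0,0],[0,0,0],[0,0,0],[0,0,0],[0,0,0],[0,0,0],[0,0,0]],"hand":[-1,-1,-1,-1,-1,-1,-1,-1,-1,-1]}'
```

```text
time: 5.3
ee_pos: [0.6393, -0.1754, 0.1438]
tcp_rot: [-179.8, -0.0, 95.2]
wrist_force: [-12.5, 1.3, 5.0]
opening: -0.0001
```

The stop is felt at 12 N, so the latch is home. I'm backing off and moving above the bar.

```bash
python3 -m jog '{"delta_pos":[[-0.4,0,0],[-0.4,0,0],[0,0,0.45],[0,0,0.45],[0,0,0.45],[-0.06,0.82,0],[-0.06,0.82,0],[-0.06,0.82,0],[-0.06,0.82,0],[0,0,0]],"turn":[[0,0,0],[0,0,0],[0,0,0],[0,0,0],[0,0,0],[0,0,0],[0,0,0],[0,0,0],[0,0,0],[0,0,0]],"hand":[-1,-1,-1,-1,-1,-1,-1,-1,-1,-1]}'
python3 - <<'E'
from workcell import bot,camera
import cv2,numpy as np
for n in("scene",):
    c=camera(n);np.savez(f"{n}4.npz",**c)
    f=c["frame"][:,:,::-1];f=f[100:340,100:420]
    cv2.imwrite(f"pics/{n}4.png",cv2.resize(f,None,fx=2,fy=2))
from h import *
W=pts(c)
yel=(mask(c,(18,120,90),(34,255,255))>0)&(abs(W[...,2]-.169)<.005)
w=W[yel];print(len(w),w.mean(0),cv2.minEnclosingCircle(w[:,:2].astype(np.float32)))
E
```

```text
time: 6.3
ee_pos: [0.5889, -0.0072, 0.2116]
tcp_rot: [180.0, -0.1, 95.4]
wrist_force: [0.6, 0.2, -0.5]
opening: -0.0003
72 [ 0.66324514 -0.17231698  0.16848663] ((0.6623396873474121, -0.17361631989479065), 0.009616357274353504)
```

View pics/scene4.png

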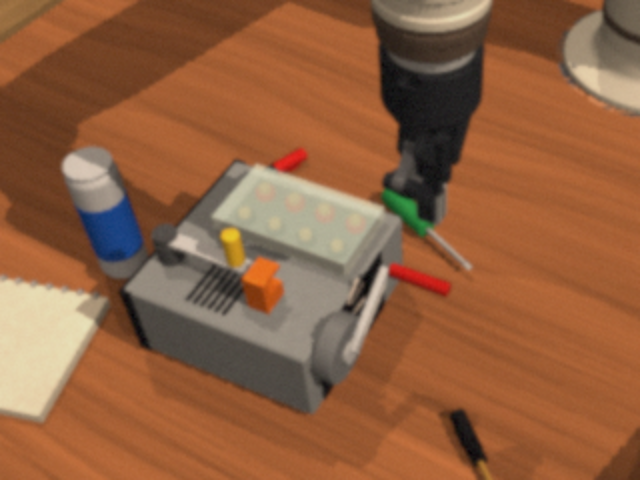

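The knob is at (0.662, -0.174) against a predicted closed position of (0.661, -0.173), with the arm inside the catch. Next I descend onto the bar to about the first notch.

```bash
python3 -m jog '{"delta_pos":[[0,-0.06,-0.7],[0,0,-0.7],[0,0,-0.24],[-0.05,0,-0.14],[-0.05,0,-0.14],[-0.05,0,-0.14],[-0.05,0,-0.14],[0,0,0],[0,0,0],[0,0,0]],"turn":[[0,0,0],[0,0,0],[0,0,0],[0,0,0],[0,0,0],[0,0,0],[0,0,0],[0,0,0],[0,0,0],[0,0,0]],"hand":[-1,-1,-1,-1,-1,-1,-1,-1,-1,-1]}'
python3 - <<'E'
from workcell import bot,camera
import cv2,numpy as np
for n in("scene",):
    c=camera(n);np.savez(f"{n}5.npz",**c)
    f=c["frame"][:,:,::-1];f=f[150:330,180:420]
    cv2.imwrite(f"pics/{n}5.png",cv2.resize(f,None,fx=3,fy=3))
from h import *
W=pts(c)
r=(mask(c,(0,180,60),(5,255,255))>0)&(abs(W[...,1])<.08)&(W[...,0]>.5)&(W[...,0]<.7)
w=W[r];print(len(w),w.mean(0),w.min(0),w.max(0))
E
```

```text
time: 7.35
ee_pos: [0.5795, -0.0146, 0.102]
tcp_rot: [179.9, 0.0, 95.2]
wrist_force: [0.7, -2.2, 3.6]
opening: 0.0
137 [ 0.58391594 -0.01780186  0.10303555] [ 0.57290506 -0.04835971  0.09366741] [0.63886709 0.00995712 0.1884816 ]
```

View pics/scene5.png

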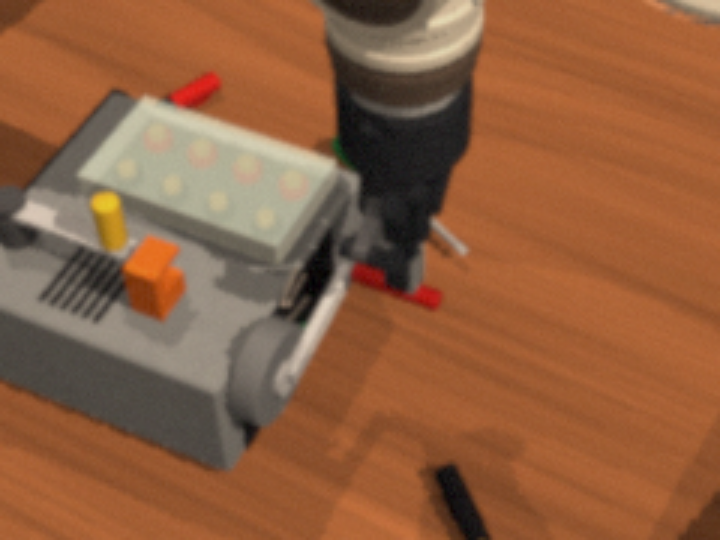

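The fingers press the middle of the bar, at the right height for the first notch. I'm continuing past the second.

```bash
python3 -m jog '{"delta_pos":[[0,0,-0.14],[0,0,-0.14],[0,0,-0.14],[0.02,0,-0.14],[0.02,0,-0.14],[0.03,0,-0.14],[0,0,0],[0,0,0],[0,0,0],[0,0,0]],"turn":[[0,0,0],[0,0,0],[0,0,0],[0,0,0],[0,0,0],[0,0,0],[0,0,0],[0,0,0],[0,0,0],[0,0,0]],"hand":[-1,-1,-1,-1,-1,-1,-1,-1,-1,-1]}'
```

```text
time: 8.4
ee_pos: [0.5824, -0.014, 0.0596]
tcp_rot: [-180.0, -0.0, 95.2]
wrist_force: [-3.6, 1.0, 5.3]
opening: -0.0001
```

```bash
python3 -m jog '{"delta_pos":[[0.03,0,-0.08],[0.03,0,-0.08],[0.03,0,-0.08],[0.04,0,-0.07],[0,0,0],[0,0,0],[0,0,0],[0,0,0],[0,0,0],[0,0,0]],"turn":[[0,0,0],[0,0,0],[0,0,0],[0,0,0],[0,0,0],[0,0,0],[0,0,0],[0,0,0],[0,0,0],[0,0,0]],"hand":[-1,-1,-1,-1,-1,-1,-1,-1,-1,-1]}'
python3 - <<'E'
from workcell import bot,camera
import cv2,numpy as np
for n in("scene",):
    c=camera(n);np.savez(f"{n}6.npz",**c)
    f=c["frame"][:,:,::-1];f=f[150:330,180:420]
    cv2.imwrite(f"pics/{n}6.png",cv2.resize(f,None,fx=3,fy=3))
from h import *
W=pts(c)
r=(mask(c,(0,180,60),(5,255,255))>0)&(abs(W[...,1])<.08)&(W[...,0]>.5)&(W[...,0]<.7)
w=W[r];print(len(w),np.median(w,0),w.min(0),w.max(0))
e=w[w[:,1]>.003];print(len(e),e.mean(0),e.max(0))
yel=(mask(c,(18,120,90),(34,255,255))>0)&(abs(W[...,2]-.169)<.005)
print(cv2.minEnclosingCircle(W[yel][:,:2].astype(np.float32)))
E
```

```text
time: 9.4
ee_pos: [0.5892, -0.0141, 0.0439]
tcp_rot: [180.0, -0.0, 95.2]
wrist_force: [-2.6, 2.7, 5.9]
opening: 0.0004
103 [ 0.59362966 -0.00484987  0.04227479] [ 0.58272085 -0.04777757  0.03523941] [0.6497144  0.00989872 0.13347848]
26 [0.59138765 0.00666965 0.04517093] [0.6497144  0.00989872 0.13347848]
((0.6618449091911316, -0.17320427298545837), 0.009408769197762012)
```

View pics/scene6.png

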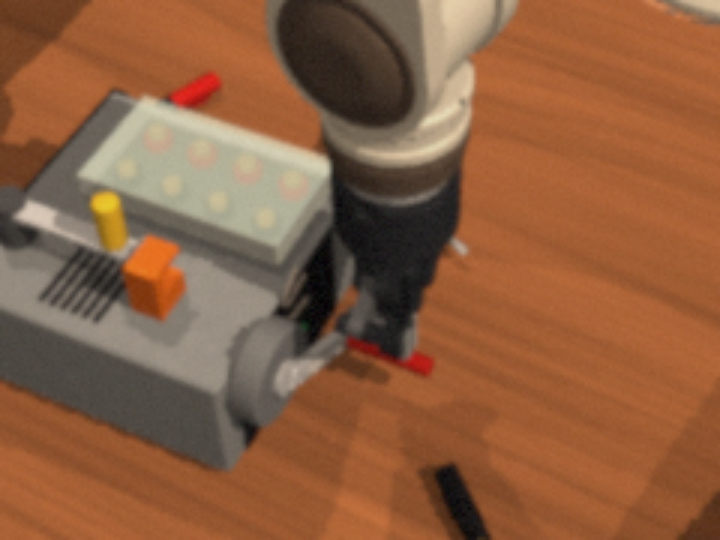

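The bar's top is at z ≈ 0.044, the third-notch height, under the fingers with about 6 N upward. The latch knob is at its closed position and the arm is still. I'm handing in.

```bash
python3 - <<'E'
from workcell import bot,ticket
o=bot.get_obs();print(o["ee_pos"],o["wrist_force"],abs(o["qd"]).max())
print(ticket.job_done())
E
```

```text
[ 0.58915563 -0.01407562  0.04389787] [-2.58204637  2.35754562  5.06154701] 0.08883717361708131
the job is handed in; nothing more can be done
None
```

I closed the latch, then pressed the dial to the third notch and handed the job in at about 9.4 s with the arm still holding it there. Hand-in gives no verdict, so what follows rests on my own checks.

- **Latch:** I pushed the yellow knob with shut fingers until the stop pushed back at about 12 N. Before hand-in the camera put the knob at (0.662, -0.173), against (0.661, -0.173) predicted for closed, and the latch arm showed inside the orange catch.
- **Dial:** I pressed the red bar down from above without going past the third notch. At the end the fingertips were at z 0.0439, which puts the bar's centre at 37 mm, or about 1.05 rad. The upward push on the fingers was 5 to 6 N, and no joint was moving faster than 0.1 degrees/s.
- **Other objects:** I kept clear of the plugs, screwdriver and can and felt no contact with them. I did not re-measure them at the end: the last picture cuts off the can and partly hides the screwdriver.

None of the checks I made failed. The two cameras differed by about 4 mm on the bar's position, so I worked from a point between the two.

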